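Close up the specimen case

TASK

Close up the specimen case on the microscope bench: lift the steel spatula off the case and lay it in the steel instrument tray, and press every flat disc stopper that stands up from its vial fully home, without pressing on the domed droppers beside them. Only then swing the case's lid fully shut, and leave the bottle, dish and slide box where they stand.

Things in the scene. Friction and masses are not known exactly. Their poses are not given: they have to be found in the camera images.
- case: fixed open grey case, 170 (x) x 150 (y) x 62 mm high, walls 5 mm. Origin: centre of its underside; x points to the lid's hinge on the far side, z up. Foam (top at z = 22) firmly holds six 24 mm wide vials at x = -37 or +23, y = -43, 0 or +43 mm in its frame: three (which ones varies) with flat disc stoppers, three with domed droppers
- lid (a joint): flat grey lid, 170 x 150 x 6 mm, hinged on the case's far (+x) top edge. In rad: 0 = shut on the rim, 1.57 = upright; starts at 1.62 to 1.9, leaning back from the robot. A friction hinge (0.2 N m) holds it where it is left; it can be pushed shut from behind (2 to 3 N at its edge). A tab 40 mm wide stands out 10 mm beyond the middle of its free edge
- lid_hinge (a point): point on the lid's hinge axis, in the middle of the case's far edge: 85 mm along the case's x and 62.5 mm above the bench. The axis is the case's y. From here the lid extends 170 mm (180 mm at the tab); its underside goes through this axis
- lid_front (a point): middle of the lid's free edge, on its outer (when shut: upper) face, 170 mm from the hinge axis
- spatula: loose steel double-ended spatula, about 50 g, 180 mm long along its x axis; middle 100 mm is a square bar 10 mm wide and 10 mm high, the ends are flat blades 15 mm wide and 4 mm thick, whose undersides are level with the bar's. Origin: centre of its underside; z up. Starts lying across the rims of the case's two side walls (62 mm above the bench), roughly along the case's y
- spatula_end1 (a point): one tip of the spatula (+90 mm along its x, 2 mm above its underside)
- spatula_end2 (a point): the other tip of the spatula (-90 mm along its x)
- tray: shallow steel instrument tray, outside 240 (x) x 100 (y) x 22 mm high, walls and floor 4 mm, fixed, left or right of the case. Origin: centre of its underside
- bottle: bystander: loose closed amber bottle, 60 mm in diameter, 130 mm tall, origin at the centre of its underside; stands on the other side of the case from the tray
- dish: bystander: loose round lidded clear dish, 92 mm in diameter, 16 mm high, beyond the case to the left; origin at the centre of its underside
- slidebox: bystander: loose black box, 90 x 85 x 28 mm, beyond the case to the right; origin at the centre of its underside
- stopper_a (a joint): height in m by which this stopper stands up from its vial: 0 = home, starts at 0.006 to 0.013, at most 0.014. A white flat disc 24 mm in diameter and 7 mm thick that slides straight up and down; held by friction, it stays where it is left and takes 6 to 10 N to push down to a firm stop
- stopper_a_top (a point): centre of this stopper's flat top; 38 mm above the bench when home, up to 51 mm at the start
- dropper_a: glass vial with a white domed dropper (collar 19 mm, dome about 15 mm wide), not to be pressed; origin at the vial's bottom on the case's floor 5 mm above the bench, the dome's top is 41 mm above its origin (46 mm above the bench)
- stopper_b (a joint): height in m by which this stopper stands up from its vial: 0 = home, starts at 0.006 to 0.013, at most 0.014. A white flat disc 24 mm in diameter and 7 mm thick that slides straight up and down; held by friction, it stays where it is left and takes 6 to 10 N to push down to a firm stop
- stopper_b_top (a point): centre of this stopper's flat top; 38 mm above the bench when home, up to 51 mm at the start
- dropper_b: glass vial with a white domed dropper (collar 19 mm, dome about 15 mm wide), not to be pressed; origin at the vial's bottom on the case's floor 5 mm above the bench, the dome's top is 41 mm above its origin (46 mm above the bench)
- stopper_c (a joint): height in m by which this stopper stands up from its vial: 0 = home, starts at 0.006 to 0.013, at most 0.014. A white flat disc 24 mm in diameter and 7 mm thick that slides straight up and down; held by friction, it stays where it is left and takes 6 to 10 N to push down to a firm stop
- stopper_c_top (a point): centre of this stopper's flat top; 38 mm above the bench when home, up to 51 mm at the start
- dropper_c: glass vial with a white domed dropper (collar 19 mm, dome about 15 mm wide), not to be pressed; origin at the vial's bottom on the case's floor 5 mm above the bench, the dome's top is 41 mm above its origin (46 mm above the bench)
Mind the look-alikes: they are no part of the job. Several things have the shape of the spatula; the one meant has the colours described above.

How it is judged:
By the outcome, as a careful person would: the job done as asked, in the order asked, and still so for the second after the job is handed in, with the robot touching nothing.
It also fails if it takes over 67 s, if anything falls off the work surface, if the arm or the gripper's body presses on something with over 40 N, if the wrist force passes 120 N, or if a joint passes its speed limit or range.

ROBOT

A 6-joint arm with a two-finger parallel gripper is mounted at the origin on the work surface. World frame = base frame: x ahead of the robot, y to its left, z up, the work surface at z = 0. Lengths are in m, angles in rad, forces in N, time in s.
With the tool pointing down it reaches from about 0.275 to 1 m from the base axis. Payload 8.4 kg.
Tool frame: the origin (TCP) lies midway between the tips of the shut fingers; the grasp point (between the pads) lies 19 mm behind it; z points along the fingers, y is the line along which they close (so a half turn about z gives the same grasp; the last joint's range is limited). The gripper opens to 85 mm and grips with 20 to 120 N. Pads are 22 mm wide; open, the fingers measure 114 mm over their backs; the gripper's body (76 mm by 85 mm) begins 54 mm behind the grasp point. The pads swing forward as they close: fully open they stand 13 mm farther back than shut.
Start: joints at [1.108, 0.353, 1.633, -0, 1.155, -0.002], TCP at [0.278, 0.56, 0.231] pointing down, gripper open.
Joint ranges: [-2.63, 2.63], [-0.92, 2.1], [0.06, 2.66], [-1.3, 4.44], [0, 2.69], [-3.02, 3.02]. Speed limits (rad/s): [2.22, 2.22, 2.79, 3.14, 3.14, 3.14].

INTERFACE

Orientations are given as [roll, pitch, yaw] about the fixed x, y, z axes, in that order (R = Rz(yaw) Ry(pitch) Rx(roll)).
In Python, from station import r gives the robot as it stands.
- The arm moves only by the shell command python3 -m jog 'ROWS' [FORCE]. ROWS is JSON, a list of rows, each a list of 5 numbers: the opening, from -1 (shut) to 1 (fully open), then the shift along the tool's x, y, z as a fraction of full scale, then the turn about the tool's z as a fraction of full scale. A call has exactly 8 rows; each row is the pose to reach, as a shift and turn from the pose commanded when the call began, along the tool's axes at that moment; what a row does not reach only later rows make up. Full scale, the value 1, is 30 cm for a shift and 60 degrees for a turn. A row lasts 1/8 s, in which the tool goes at most 62.5 mm and 10.7 degrees, less where a joint would pass 70% of its speed; a pose out of reach is approached as far as the arm can. A call with a number of a shift or a turn outside -1 to 1 is refused whole. A call with a gripper value outside its range is refused whole. The fingers move at their own pace and stop on an object; FORCE is the grip in N (left out, the last holds). Time passes only in rows, so rows that repeat a pose let the fingers close, or fill a call up. It gives the time, the measured TCP pose, the force, the opening and the grip force at its end, in the units of the state.
- r.get_obs(): the state, without advancing time (a new reading comes with each control period).
- r.get_image(name): name is "side" or "top"; returns the picture (400x640x3 uint8, red, green, blue); there is no depth.
- r.calibration(name): a dict with "intrinsics" (3x3 intrinsics, pixels), "T" (4x4, takes a point from camera to world coordinates). Camera axes: x right, y up, looking along -z (the intrinsics and any distortion apply to the point x, -y, -z); pixel columns grow to the right and rows downward; lengths in m; the calibration is good to about 2 mm. A picture is of the moment at which its call begins. calibration takes no time and is no camera call.
- r.close_job(): hands the job in; it is judged then, once.
Trained networks look in the newest picture that a camera, given by its name, has taken for a name from the list of things; names that differ only in an ending like _2 or _b are one class to them, and where a whole thing is asked for, a point or a joint stands for the part that bears it (a point fixed in the world has none). Each returns a list of dicts, best first, with "confidence" (0 to 1); they miss things now and then, are a little off and sometimes report something else, mostly with a low value. They report only what shows in the picture. A call takes as long as a camera call. They do not tell look-alikes from the thing itself.
- r.masks_of(camera, target): "region" (400x640 bool, what is visible of it) and "location" ([column, row] in pixels, amid what is visible of it).
The state is a dict: "time_s": time; "qpos": joint angles; "joint_velocities": joint speeds; "effort": joint torques, N m; "eef_pos": TCP position; "eef_rot": TCP orientation; "wrist_force": force on the tool from outside, world axes, zero at the start; "wrist_torque": the same for the moment, N m; "grip_width": finger opening in m; "gripper_force": force on a finger pad.
Only numpy, scipy, OpenCV 4.12 (cv2) and the standard library are available. Lean on these libraries where they do the work, as an engineer would, in place of code of your own. Each camera call takes 0.05 s, during which the arm holds its last target. There are 200 camera calls.

## Working session

There is one attempt and no reset: what is moved stays moved. The work goes in short steps, Python scripts to look and compute and a shell command to move; the robot and the scene stay as the last step left them, time stands still between calls to the robot, and variables do not carry over. Pictures are saved under pics/ and viewed, at most 10 in all, crops included, and the job is handed in when it is done.

```bash
mkdir -p pics; ls; python3 - <<'E'
from station import r
import cv2,numpy as np
for n in("top","side"):
    im=r.get_image(n); cv2.imwrite(f"pics/{n}0.png",im[:,:,::-1]); c=r.calibration(n); print(n,np.round(c["intrinsics"],1).tolist(),np.round(c["T"],3).tolist(),[k for k in c])
o=r.get_obs(); print({k:np.round(v,3).tolist() for k,v in o.items()})
E
```

```text
pics
top [[405.4, 0.0, 318.0], [0.0, 405.4, 201.1], [0.0, 0.0, 1.0]] [[-0.026, 0.99, -0.136, 0.324], [-0.999, -0.029, -0.019, 0.038], [-0.023, 0.136, 0.991, 1.191], [0.0, 0.0, 0.0, 1.0]] ['intrinsics', 'T']
side [[403.8, 0.0, 322.2], [0.0, 403.8, 202.1], [0.0, 0.0, 1.0]] [[-0.804, 0.407, -0.434, -0.083], [-0.595, -0.554, 0.582, 0.818], [-0.003, 0.726, 0.688, 0.968], [0.0, 0.0, 0.0, 1.0]] ['intrinsics', 'T']
{'time_s': 0.1, 'qpos': [1.108, 0.354, 1.634, 0.0, 1.155, -0.002], 'joint_velocities': [0.001, -0.0, -0.003, 0.0, 0.003, -0.001], 'effort': [-0.001, -60.636, -34.282, -0.0, 0.004, 0.0], 'eef_pos': [0.278, 0.559, 0.231], 'eef_rot': [-3.14, -0.0, 2.681], 'wrist_force': [-0.364, 0.587, 0.023], 'wrist_torque': [0.065, 0.024, 0.064], 'gripper_force': 0.0, 'grip_width': 0.086}
```

View pics/top0.png

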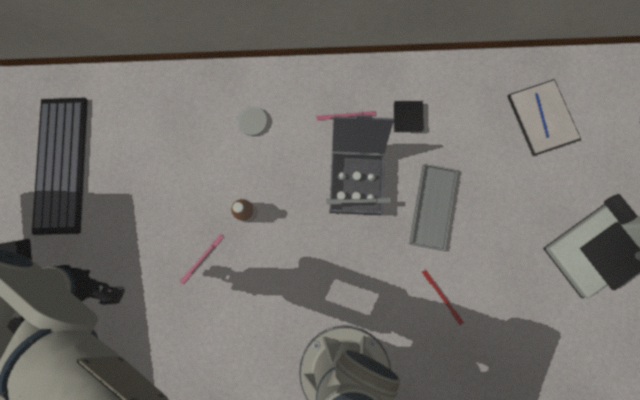

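View pics/side0.png

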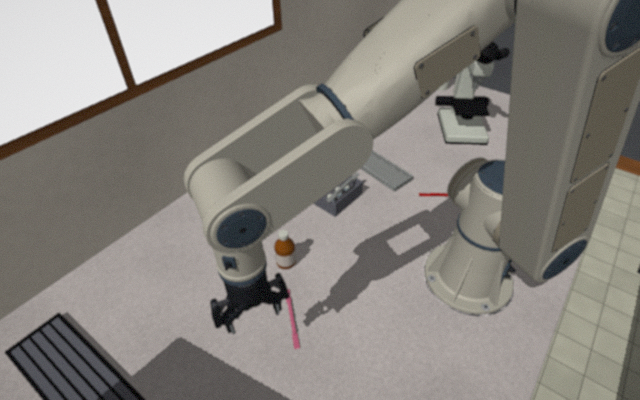

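Top picture: the case is at (357,183) with its lid at (362,135), and the tray is at (436,207). Spatula candidates are the grey one across the case at (366,202), pink ones at (347,115) and (203,258), and a red one at (442,297). I choose the grey steel one at (366,202) and check it in a crop.

```bash
cat > h.py <<'E'
from station import r
import cv2,numpy as np
def ray(n,px):
    c=r.calibration(n);K=c["intrinsics"];T=np.array(c["T"])
    d=np.linalg.inv(K)@np.array([px[0],px[1],1.]); d=T[:3,:3]@np.array([d[0],-d[1],-d[2]]); return T[:3,3],d
def at(n,px,z):
    o,d=ray(n,px); return o+d*(z-o[2])/d[2]
def proj(n,p):
    c=r.calibration(n);K=np.array(c["intrinsics"]);T=np.array(c["T"])
    q=T[:3,:3].T@(np.array(p)-T[:3,3]); q=K@np.array([q[0],-q[1],-q[2]]); return q[:2]/q[2]
def rect(m):
    c,_=cv2.findContours(m.astype(np.uint8),0,1); return cv2.minAreaRect(max(c,key=cv2.contourArea))
E
python3 - <<'E'
from h import *
im=r.get_image("top")[:,:,::-1]
c=im[105:255,310:470]; cv2.imwrite("pics/c0.png",cv2.resize(c,None,fx=5,fy=5,interpolation=2)[:600])
cv2.imwrite("pics/c1.png",cv2.resize(im[155:220,320:412],None,fx=8,fy=8,interpolation=2))
for t in "case lid spatula tray bottle dish slidebox stopper_a dropper_a spatula_end1 lid_hinge lid_front".split():
    for d in r.masks_of("top",t):
        print(t,round(d["confidence"],2),np.round(d["location"],1).tolist(),d["region"].sum(),[np.round(v,1).tolist() for v in rect(d["region"])])
E
```

```text
case 0.7 [360.4, 161.1] 5129 [[360.0, 164.8], [59.8, 101.9], 2.9]
lid 0.9 [358.1, 133.9] 2079 [[361.6, 134.3], [59.7, 39.0], 2.0]
lid 0.27 [247.2, 119.6] 708 [[251.3, 120.6], [29.1, 29.5], 63.4]
spatula 0.66 [361.3, 200.6] 348 [[357.5, 200.9], [7.2, 65.0], 89.0]
spatula 0.62 [440.2, 296.1] 314 [[442.0, 297.5], [65.2, 5.6], 54.1]
spatula 0.59 [200.0, 260.0] 249 [[200.8, 258.8], [5.7, 62.5], 41.1]
spatula 0.54 [343.6, 117.0] 205 [[345.0, 115.4], [4.7, 58.4], 84.5]
bottle 0.57 [244.1, 211.9] 485 [[243.8, 211.3], [26.9, 21.9], 45.0]
dish 0.73 [250.9, 121.3] 723 [[250.9, 121.2], [30.4, 27.3], 26.6]
slidebox 0.75 [360.2, 161.0] 4668 [[360.0, 157.7], [59.5, 84.2], 3.6]
slidebox 0.62 [406.7, 117.6] 940 [[407.5, 116.5], [31.0, 29.0], 90.0]
stopper_a 0.44 [358.8, 177.5] 55 [[356.0, 175.5], [7.0, 8.0], 90.0]
dropper_a 0.5 [340.6, 175.8] 50 [[340.5, 176.5], [7.0, 7.0], 90.0]
spatula_end1 0.88 [440.3, 295.3] 285 [[441.9, 297.4], [65.4, 5.2], 54.1]
spatula_end1 0.75 [202.5, 258.5] 256 [[200.9, 259.0], [5.0, 62.4], 40.7]
spatula_end1 0.62 [358.7, 200.1] 311 [[358.0, 201.0], [5.3, 64.1], 88.8]
spatula_end1 0.52 [342.1, 113.9] 220 [[345.0, 115.1], [5.2, 58.4], 84.4]
lid_hinge 0.58 [360.1, 133.9] 2130 [[361.3, 134.7], [60.9, 39.8], 1.7]
lid_front 0.9 [362.2, 132.8] 2067 [[362.2, 134.3], [60.7, 38.9], 1.8]
```

View pics/c1.png

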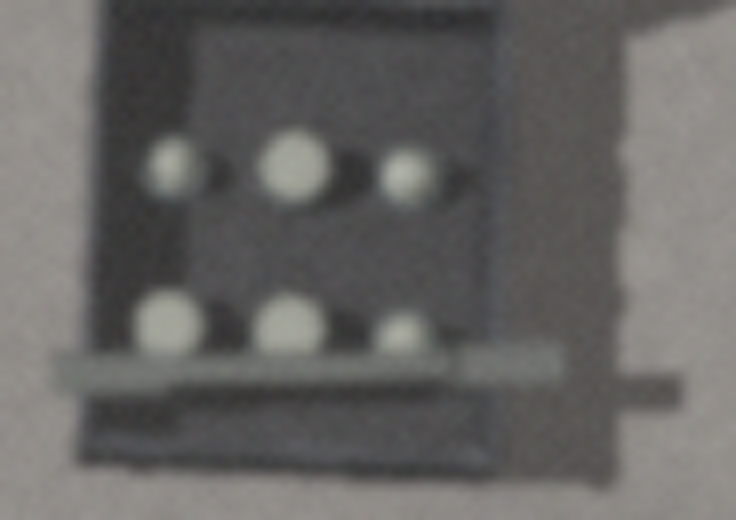

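View pics/c0.png

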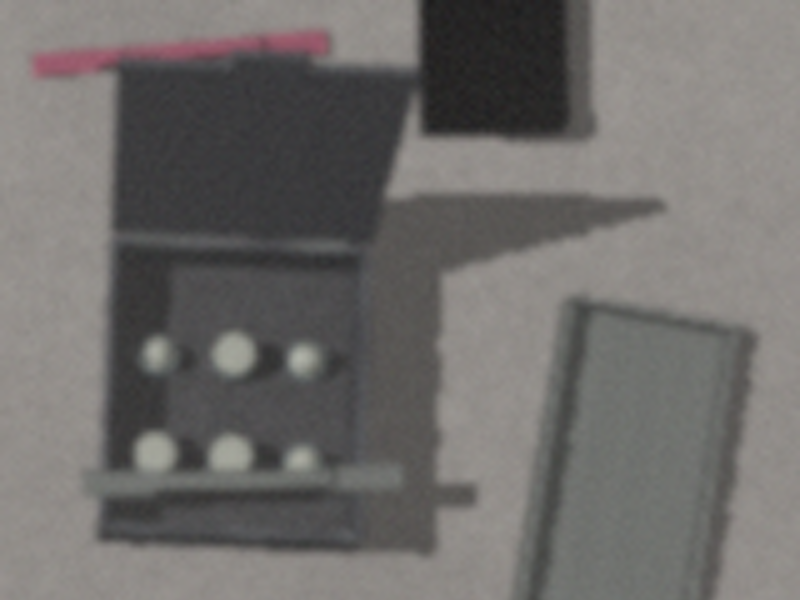

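The crop confirms the choice: the steel spatula runs from about (327,201.5) to (390.5,200). The flat stoppers are far-middle (357,176), near-left (341,196) and near-middle (356,196), and the other three vials are domed droppers.

```bash
python3 - <<'E'
from h import *
from scipy.optimize import least_squares as ls
im=r.get_image("top"); g=im.astype(float).mean(2)
_,lab,st,ce=cv2.connectedComponentsWithStats((g[160:199,333:380]>125).astype(np.uint8))
for s,c in zip(st[1:],ce[1:]): print(s.tolist(),(c+[333,160]).round(2))
# case fit: vial centres read from crop c1 (/8 + (320,155))
P=lambda u,v:(320+u/8-.5+.06,155+v/8-.5+.06)
obs=[(-37,0,.045,P(290,327)),(-37,43,.045,P(168,324)),(23,0,.045,P(295,166)),(23,43,.042,P(173,166)),(23,-43,.042,P(407,174)),
 (-85,75,.062,P(80,458)),(-85,-75,.062,P(495,468)),(85,75,.062,P(103,8)),(85,-75,.062,P(497,12))]
def res(p):
    o=[]
    for i,(x,y,z,q) in enumerate(obs):
        c,s=np.cos(p[2]),np.sin(p[2]); w=(p[0]+(c*x-s*y)/1e3,p[1]+(s*x+c*y)/1e3,z)
        o.append((proj("top",w)-q)*(1 if i<5 else .4))
    return np.ravel(o)
s=ls(res,[.5,-.05,0]); p=s.x; print("case",p.round(4),s.fun.round(2))
c,sn=np.cos(p[2]),np.sin(p[2])
for n,x,y in(("nm",-37,0),("nl",-37,43),("fm",23,0),("hinge",85,0)): print(n,np.round([p[0]+(c*x-sn*y)/1e3,p[1]+(sn*x+c*y)/1e3],4))
e1=at("top",P(56,373),.065);e2=at("top",P(564,361),.065);print("spat",e1.round(4),e2.round(4),((e1+e2)/2).round(4),np.linalg.norm(e1-e2).round(4),np.arctan2(*(e1-e2)[1::-1]).round(3))
# bar part edges in crop
print("bar ends",at("top",P(170,368),.072).round(4),at("top",P(450,362),.072).round(4))
# tray
hsv=cv2.cvtColor(im,cv2.COLOR_RGB2HSV).astype(int); 
print("hsv tray/bench",hsv[205,436],hsv[205,480])
# lid edge: tab middle pixel ~ (365,116)
for px in[(333.5,118),(392.5,119.5)]:
  for th in(1.6,1.7,1.8,1.9):
    y=75 if px[0]<360 else -75
    x=85+170*np.cos(th); z=.0625+.17*np.sin(th); w=(p[0]+(c*x-sn*y)/1e3,p[1]+(sn*x+c*y)/1e3,z); print(px,th,proj("top",w).round(1))
m=((hsv[...,2]<hsv[205,480][2]-12)).astype(np.uint8)
cv2.imwrite("pics/tray.png",cv2.resize(np.hstack([im[155:260,400:470,::-1]]),None,fx=5,fy=5,interpolation=2))
E
```

```text
[6, 13, 4, 5, 18] [340.67 175.  ]
[20, 12, 8, 8, 46] [356.22 175.28]
[35, 14, 5, 6, 24] [369.88 176.33]
[4, 32, 8, 7, 46] [340.5  195.13]
[19, 32, 8, 7, 45] [355.58 195.38]
[34, 35, 6, 4, 18] [369.5  196.56]
case [ 0.5295 -0.0494 -0.0634] [-0.21  0.66 -0.04  0.53 -0.32  0.13 -0.09 -0.14  0.58 -0.19 -0.32 -0.22
  0.44  0.01 -0.67 -1.38  0.71 -0.94]
nm [ 0.4926 -0.047 ]
nl [ 0.4953 -0.0041]
fm [ 0.5525 -0.0508]
hinge [ 0.6143 -0.0548]
spat [0.4776 0.0362 0.065 ] [ 0.4767 -0.1412  0.065 ] [ 0.4771 -0.0525  0.065 ] 0.1774 1.565
bar ends [ 0.4773 -0.0035  0.072 ] [ 0.4765 -0.1006  0.072 ]
hsv tray/bench [ 50   7 113] [ 13  12 144]
(333.5, 118) 1.6 [331.3 136.3]
(333.5, 118) 1.7 [331.  143.2]
(333.5, 118) 1.8 [330.8 150.2]
(333.5, 118) 1.9 [330.6 157.2]
(392.5, 119.5) 1.6 [393.1 138.1]
(392.5, 119.5) 1.7 [392.9 145. ]
(392.5, 119.5) 1.8 [392.6 152. ]
(392.5, 119.5) 1.9 [392.2 159.1]
```

View pics/tray.png

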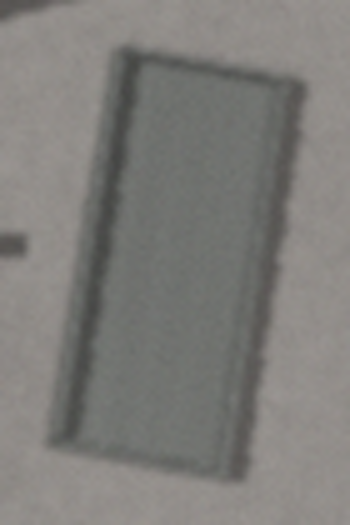

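The crop shows the tray's corners at about (424.4,164.6), (460.4,171), (448.6,251) and (409.6,244).

```bash
python3 - <<'E'
from h import *
C=[at("top",px,z) for px,z in(((423.9,164.1),.011),((459.9,170.5),.022),((448.1,250.5),.022),((409.1,243.5),.011))]
for c in C: print(c.round(4))
print("ctr",np.mean(C,0).round(4)); print([np.linalg.norm(C[i]-C[(i+1)%4]).round(3) for i in range(4)])
for a,b in((3,0),(2,1)): print("yaw",np.arctan2(*(C[b]-C[a])[1::-1]).round(3))
p=[.5295,-.0494,-.0634];c,sn=np.cos(p[2]),np.sin(p[2])
for th in np.arange(1.65,1.95,.05):
  o=[]
  for y,rr in((75,.17),(-75,.17),(0,.18)):
    x=85-1e3*rr*np.cos(th); w=(p[0]+(c*x-sn*y)/1e3,p[1]+(sn*x+c*y)/1e3,.0625+rr*np.sin(th)); o+=proj("top",w).round(1).tolist()
  print(th.round(2),o,np.round(w,3))
# tool
o=r.get_obs();from scipy.spatial.transform import Rotation as R
M=R.from_euler("xyz",o["eef_rot"]).as_matrix(); print(M.round(3),o["eef_pos"])
print("to spatula tool-axes/0.3",(M.T@(np.array([.477,-.0525,.20])-o["eef_pos"])/.3).round(3))
E
```

```text
[ 0.5872 -0.2548  0.011 ]
[ 0.5624 -0.3552  0.022 ]
[ 0.3319 -0.305   0.022 ]
[ 0.355 -0.198  0.011]
ctr [ 0.4591 -0.2782  0.0165]
[np.float64(0.104), np.float64(0.236), np.float64(0.11), np.float64(0.239)]
yaw -0.24
yaw -0.215
1.65 [331.5, 129.0, 393.1, 130.8, 362.6, 128.3] [ 0.629 -0.056  0.242]
1.7 [331.6, 125.8, 393.1, 127.6, 362.7, 124.9] [ 0.637 -0.056  0.241]
1.75 [331.7, 122.7, 393.1, 124.4, 362.7, 121.5] [ 0.646 -0.057  0.24 ]
1.8 [331.8, 119.6, 393.0, 121.4, 362.7, 118.3] [ 0.655 -0.057  0.238]
1.85 [331.9, 116.7, 392.9, 118.4, 362.7, 115.2] [ 0.664 -0.058  0.236]
1.9 [332.0, 113.9, 392.8, 115.6, 362.7, 112.2] [ 0.672 -0.058  0.233]
1.95 [332.1, 111.3, 392.6, 112.9, 362.7, 109.3] [ 0.681 -0.059  0.23 ]
[[-0.896  0.445  0.   ]
 [ 0.445  0.896  0.   ]
 [-0.     0.    -1.   ]] [0.27794605 0.55982583 0.2313316 ]
to spatula tool-axes/0.3 [-1.502 -1.533  0.104]
```

```bash
cat > w.py <<'E'
import sys
from h import *
from scipy.spatial.transform import Rotation as R
# usage: w.py x y z yaw  -> fractions from measured pose
o=r.get_obs(); M=R.from_euler("xyz",o["eef_rot"]).as_matrix()
print("pos",np.round(o["eef_pos"],4),"rot",np.round(o["eef_rot"],3),"q",np.round(o["qpos"],2),"t",round(o["time_s"],2),"F",np.round(o["wrist_force"],1))
a=[float(v) for v in sys.argv[1:]]
for i in range(0,len(a),4):
    d=M.T@(np.array(a[i:i+3])-o["eef_pos"])/.3; t=-(a[i+3]-o["eef_rot"][2]); t=(t+np.pi)%(2*np.pi)-np.pi
    print("rows",d.round(4),"turn",round(t/(np.pi/3),4))
E
python3 -m jog '[[-0.4,-0.12,-0.12,0,0.14],[-0.4,-0.25,-0.25,0,0.3],[-0.4,-0.38,-0.38,0,0.45],[-0.4,-0.5,-0.51,0,0.6],[-0.4,-0.64,-0.64,0,0.75],[-0.4,-0.75,-0.76,0,0.9],[-0.4,-0.75,-0.76,0,1],[-0.4,-0.75,-0.76,0,1]]' 40
python3 w.py .477 -.0525 .13 1.565
```

```text
time_s: 1.8
eef_pos: [0.3783, 0.2551, 0.2315]
eef_rot: [3.141, -0.0, 1.633]
wrist_force: [-0.5, 0.7, -0.6]
grip_width: 0.0257
gripper_force: 0.0
pos [0.3783 0.2551 0.2315] rot [ 3.141 -0.     1.633] q [0.59 0.09 1.98 0.   1.08 0.53] t 1.8 F [-0.5  0.7 -0.6]
rows [-1.0441  0.2643  0.3381] turn 0.065
```

```bash
python3 -m jog '[[-0.4,-0.18,0.05,0,0.065],[-0.4,-0.36,0.09,0,0.065],[-0.4,-0.54,0.14,0,0.065],[-0.4,-0.72,0.18,0.05,0.065],[-0.4,-0.88,0.23,0.15,0.065],[-0.4,-1,0.26,0.25,0.065],[-0.4,-1,0.2643,0.338,0.065],[-0.4,-1,0.2643,0.338,0.065]]'
python3 w.py .477 -.0525 .09 1.565 .477 -.0525 .06 1.565
python3 - <<'E'
from h import *
for n,b in(("side",(150,300,250,410)),("top",(130,240,310,420))):
    im=r.get_image(n)[b[0]:b[1],b[2]:b[3],::-1]; cv2.imwrite(f"pics/{n}1.png",cv2.resize(im,None,fx=4.5,fy=4,interpolation=2)[:600])
E
```

```text
time_s: 2.8
eef_pos: [0.4749, -0.0386, 0.1283]
eef_rot: [-3.138, -0.0, 1.568]
wrist_force: [-0.2, 0.2, 0.9]
grip_width: 0.0256
gripper_force: 0.0
pos [ 0.4749 -0.0386  0.1283] rot [-3.138 -0.     1.568] q [-0.08  0.26  2.04  0.    0.85 -0.08] t 2.8 F [-0.2  0.2  0.9]
rows [-0.0465  0.0078  0.1276] turn 0.0026
rows [-0.0465  0.0082  0.2276] turn 0.0026
```

View pics/side1.png

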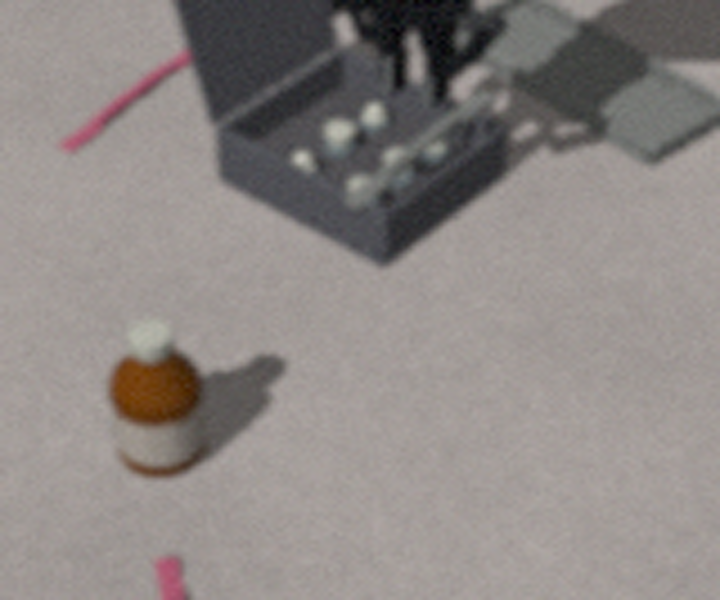

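The side crop shows the open case with the spatula across it, near end at about (329.5,197.5) and far end at about (360,172.5), with the gripper above and behind it. I compare these with the side projections of my top-view poses.

```bash
python3 - <<'E'
from h import *
print("ends",proj("side",(.4776,.0362,.064)).round(1),proj("side",(.4767,-.1412,.064)).round(1))
for n,w in(("nm",(.4926,-.047,.045)),("nl",(.4953,-.0041,.045)),("fm",(.5525,-.0508,.045)),("casecorner near-left",(.5295-.085+.0047,-.0494+.0748+.0054,.062))): print(n,((proj("side",w)-[250,150])*[4.5,4]).round(0))
print("end crop",((proj("side",(.4776,.0362,.064))-[250,150])*[4.5,4]).round(0))
E
```

```text
ends [327.6 200.5] [357.4 172.8]
nm [397. 158.]
nl [361. 184.]
fm [337. 128.]
casecorner near-left [385. 214.]
end crop [349. 202.]
```

Agreement is within about 1–2 px. I descend and grip.

```bash
python3 -m jog '[[-0.4,-0.046,0.008,0,0],[-0.4,-0.046,0.008,0.08,0],[-0.4,-0.046,0.008,0.15,0],[-0.4,-0.046,0.008,0.2,0],[-0.4,-0.046,0.008,0.226,0],[-0.4,-0.046,0.008,0.226,0],[-0.4,-0.046,0.008,0.226,0],[-0.4,-0.046,0.008,0.226,0]]' 40
python3 -m jog '[[-1,0,0,0,0],[-1,0,0,0,0],[-1,0,0,0,0],[-1,0,0,0,0],[-1,0,0,0,0],[-1,0,0,-0.04,0],[-1,0,0,-0.12,0],[-1,0,0,-0.2,0]]' 40
python3 w.py .459 -.277 .1 2.914 .459 -.277 .1 -.228
```

```text
time_s: 3.9
eef_pos: [0.4788, -0.0527, 0.0626]
eef_rot: [3.141, 0.0, 1.566]
wrist_force: [-0.4, 0.4, -0.2]
grip_width: 0.0255
gripper_force: 0.0
time_s: 4.9
eef_pos: [0.4783, -0.0527, 0.1232]
eef_rot: [-3.141, -0.0, 1.566]
wrist_force: [-0.5, -0.5, -0.4]
grip_width: 0.0087
gripper_force: 39.8
pos [ 0.4783 -0.0527  0.1232] rot [-3.141 -0.     1.566] q [-0.11  0.27  2.03  0.    0.84 -0.11] t 4.9 F [-0.5 -0.5 -0.4]
rows [-0.7481 -0.0603  0.0775] turn -1.2877
rows [-0.7481 -0.0603  0.0775] turn 1.7127
```

```bash
python3 -m jog '[[-1,-0.12,-0.01,-0.03,-0.16],[-1,-0.28,-0.02,-0.03,-0.32],[-1,-0.44,-0.03,-0.03,-0.48],[-1,-0.6,-0.04,-0.03,-0.64],[-1,-0.72,-0.06,-0.03,-0.8],[-1,-0.748,-0.06,-0.03,-0.94],[-1,-0.748,-0.06,-0.03,-1],[-1,-0.748,-0.06,-0.03,-1]]' 40
python3 w.py .459 -.277 .06 2.914 .459 -.277 .006 2.914
python3 - <<'E'
from h import *
im=r.get_image("top"); print(np.round(r.get_obs()["eef_rot"],3))
d=r.masks_of("top","spatula")
for x in d: print(round(x["confidence"],2),np.round(x["location"]),[np.round(v,1).tolist() for v in rect(x["region"])])
E
```

```text
time_s: 5.9
eef_pos: [0.4591, -0.2772, 0.1316]
eef_rot: [-3.142, 0.0, 2.612]
wrist_force: [-1.2, 0.2, -2.2]
grip_width: 0.009
gripper_force: 39.8
pos [ 0.4591 -0.2772  0.1316] rot [-3.142  0.     2.612] q [-0.55  0.34  1.91 -0.    0.89 -1.59] t 5.9 F [-1.2  0.2 -2.2]
rows [0.0007 0.0004 0.2386] turn -0.2886
rows [8.000e-04 4.000e-04 4.186e-01] turn -0.2886
[-3.142  0.     2.611]
0.75 [437. 220.] [[437.7, 217.1], [6.7, 33.5], 26.6]
0.65 [338. 116.] [[336.9, 115.8], [4.6, 40.3], 82.9]
0.63 [195. 263.] [[192.1, 269.1], [4.1, 34.1], 39.8]
```

```bash
python3 -m jog '[[-1,0,0,0,-0.14],[-1,0,0,0.08,-0.289],[-1,0,0,0.18,-0.289],[-1,0,0,0.26,-0.289],[-1,0,0,0.33,-0.289],[-1,0,0,0.38,-0.289],[-1,0,0,0.4,-0.289],[-1,0,0,0.4,-0.289]]' 40
python3 w.py .459 -.277 .006 2.914
```

```text
time_s: 7.0
eef_pos: [0.4592, -0.277, 0.0111]
eef_rot: [3.142, -0.0, 2.915]
wrist_force: [-0.2, -0.9, -0.7]
grip_width: 0.0086
gripper_force: 39.8
pos [ 0.4592 -0.277   0.0111] rot [ 3.142 -0.     2.915] q [-0.55  0.53  1.97  0.    0.64 -1.89] t 7.0 F [-0.2 -0.9 -0.7]
rows [ 0.0007 -0.0003  0.017 ] turn 0.0012
```

```bash
python3 -m jog '[[-1,0,0,0.01,0],[-1,0,0,0.017,0],[-1,0,0,0.017,0],[-1,0,0,0.017,0],[-0.35,0,0,0.017,0],[-0.35,0,0,0.017,0],[-0.35,0,0,0.017,0],[-0.35,0,0,0.017,0]]' 40
python3 -m jog '[[-0.35,0,0,-0.04,0],[-0.35,0,0,-0.14,0],[-0.35,0,0,-0.28,0],[-0.35,0,0,-0.4,0],[-1,0,0,-0.4,0],[-1,0,0,-0.4,0],[-1,0,0,-0.4,0],[-1,0,0,-0.4,0]]' 40
python3 w.py .4926 -.047 .09 1.507 .4926 -.047 .125 1.507
```

```text
time_s: 8.0
eef_pos: [0.4592, -0.277, 0.006]
eef_rot: [-3.142, -0.0, 2.915]
wrist_force: [0.4, -0.4, -0.2]
grip_width: 0.0275
gripper_force: 0.0
time_s: 9.0
eef_pos: [0.4586, -0.2767, 0.1251]
eef_rot: [3.141, -0.002, 2.915]
wrist_force: [0.8, -0.7, -0.6]
grip_width: -0.0
gripper_force: 0.0
pos [ 0.4586 -0.2767  0.1251] rot [ 3.141e+00 -2.000e-03  2.915e+00] q [-0.55  0.35  1.92 -0.    0.88 -1.89] t 9.0 F [ 0.8 -0.7 -0.6]
rows [0.0612 0.7714 0.1174] turn 1.3449
rows [0.0614 0.7715 0.0008] turn 1.3449
```

```bash
python3 - <<'E'
from h import *
from scipy.optimize import least_squares as ls
im=r.get_image("top"); g=im.astype(float).mean(2)
_,lab,st,ce=cv2.connectedComponentsWithStats((g[160:208,333:380]>110).astype(np.uint8))
ce=ce+[333,160]
for s,c in zip(st[1:],ce[1:]): print(s.tolist(),c.round(2))
for n in"ab":pass
L=[(-37,0,.045),(-37,43,.045),(23,0,.045)]
P0=np.array([.5295,-.0494,-.0634])
W=lambda p,x,y,z:(p[0]+(np.cos(p[2])*x-np.sin(p[2])*y)/1e3,p[1]+(np.sin(p[2])*x+np.cos(p[2])*y)/1e3,z)
L+=[(-37,-43,.042),(23,43,.042),(23,-43,.042)]
def near(w):
    q=proj("top",w); i=np.argmin(np.linalg.norm(ce[1:]-q,axis=1)); return ce[1:][i]
Q=[near(W(P0,*l)) for l in L]
f=lambda p:np.ravel([(proj("top",W(p,*l))-q)*(1 if i<3 else .6) for i,(l,q) in enumerate(zip(L,Q))])
s=ls(f,P0);print(s.x.round(4),s.fun.round(2))
for n,x,y in(("nm",-37,0),("nl",-37,43),("fm",23,0),("hinge",85,0)): print(n,np.round(W(s.x,x,y,0),4))
cv2.imwrite("pics/tr2.png",cv2.resize(im[130:270,320:480,::-1],None,fx=4,fy=4,interpolation=2))
E
```

```text
[19, 11, 9, 9, 64] [356.17 175.22]
[6, 12, 5, 7, 29] [341.   175.38]
[34, 14, 7, 6, 33] [370.12 176.39]
[4, 31, 8, 9, 59] [340.53 195.07]
[19, 32, 9, 9, 61] [355.67 195.75]
[34, 34, 6, 7, 38] [369.63 197.13]
[ 0.53   -0.0491 -0.0722] [-0.29  0.16 -0.22  0.22 -0.09  0.06  0.45 -0.26  0.04 -0.3   0.51 -0.18]
nm [ 0.4931 -0.0464  0.    ]
nl [ 0.4962 -0.0035  0.    ]
fm [ 0.553  -0.0508  0.    ]
hinge [ 0.6148 -0.0552  0.    ]
```

View pics/tr2.png

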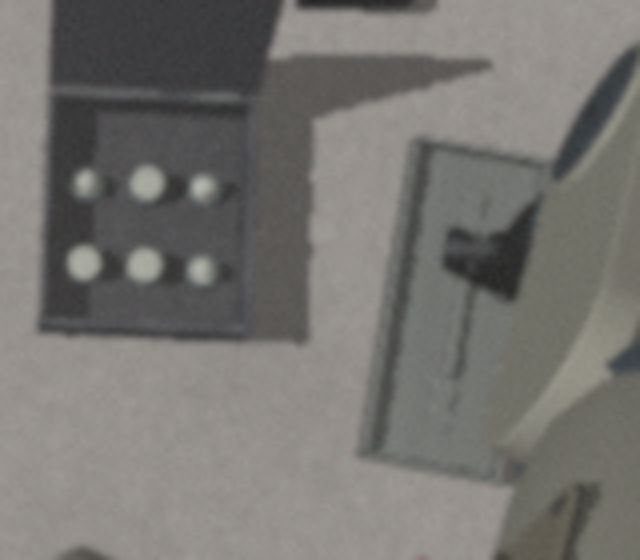

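The spatula lies inside the tray, with its axis from about crop (485,195) to (452,410). All six vials are now clear, and the refit is within 0.5 px. Next I press the near-middle stopper.

```bash
python3 -m jog '[[-1,0.008,0.1,0,0.16],[-1,0.016,0.24,0,0.32],[-1,0.024,0.4,0,0.48],[-1,0.035,0.56,0,0.64],[-1,0.05,0.7,0,0.8],[-1,0.063,0.772,0,0.94],[-1,0.063,0.773,0,1],[-1,0.063,0.773,0,1]]' 40
python3 w.py .4931 -.0464 .065 1.5 .4931 -.0464 .05 1.5
```

```text
time_s: 10.05
eef_pos: [0.4926, -0.0464, 0.1256]
eef_rot: [-3.141, -0.0, 1.869]
wrist_force: [0.7, 0.4, 0.1]
grip_width: 0.0
gripper_force: 0.0
pos [ 0.4926 -0.0464  0.1256] rot [-3.141 -0.     1.869] q [-0.1   0.29  2.   -0.    0.85 -0.4 ] t 10.05 F [0.7 0.4 0.1]
rows [-0.0004  0.0018  0.2021] turn 0.3528
rows [-0.0004  0.0018  0.2521] turn 0.3528
```

```bash
python3 -m jog '[[-1,0,0.002,0,0.15],[-1,0,0.002,0.05,0.3],[-1,0,0.002,0.12,0.353],[-1,0,0.002,0.18,0.353],[-1,0,0.002,0.23,0.353],[-1,0,0.002,0.26,0.353],[-1,0,0.002,0.28,0.353],[-1,0,0.002,0.288,0.353]]' 40
python3 -m jog '[[-1,0,0,0.004,0],[-1,0,0,0.006,0],[-1,0,0,0.008,0],[-1,0,0,0.01,0],[-1,0,0,0.01,0],[-1,0,0,0.01,0],[-1,0,0,0.01,0],[-1,0,0,0.01,0]]' 40
```

```text
time_s: 11.05
eef_pos: [0.493, -0.0468, 0.0398]
eef_rot: [-3.141, 0.0, 1.499]
wrist_force: [-4.5, -0.8, 10.2]
grip_width: 0.0003
gripper_force: 5.0
time_s: 12.05
eef_pos: [0.4931, -0.0468, 0.0377]
eef_rot: [-3.141, 0.0, 1.499]
wrist_force: [-6.2, -0.7, 19.5]
grip_width: -0.0
gripper_force: 9.8
```

```bash
python3 w.py .4962 -.0035 .075 1.5 .4962 -.0035 .0375 1.5 .553 -.0508 .075 1.5
```

```text
pos [ 0.4931 -0.0468  0.0377] rot [-3.141  0.     1.499] q [-0.1   0.44  2.05 -0.    0.65 -0.03] t 12.05 F [-6.2 -0.7 19.5]
rows [ 1.447e-01 -1.000e-04 -1.243e-01] turn -0.0009
rows [ 0.1447 -0.      0.0007] turn -0.0009
rows [ 0.001   0.2001 -0.1243] turn -0.0009
```

```bash
python3 -m jog '[[-1,0,0,-0.06,0],[-1,0,0,-0.12,0],[-1,0.07,0,-0.13,0],[-1,0.1447,0,-0.13,0],[-1,0.1447,0,-0.13,0],[-1,0.1447,0,-0.08,0],[-1,0.1447,0,-0.05,0],[-1,0.1447,0,-0.03,0]]' 40
python3 -m jog '[[-1,0,0,0.012,0],[-1,0,0,0.02,0],[-1,0,0,0.026,0],[-1,0,0,0.03,0],[-1,0,0,0.03,0],[-1,0,0,0.03,0],[-1,0,0,0.03,0],[-1,0,0,0.03,0]]' 40
python3 w.py .4962 -.0035 .075 1.5 .553 -.0508 .075 1.5
```

```text
time_s: 13.05
eef_pos: [0.4958, -0.0038, 0.0444]
eef_rot: [-3.14, 0.0, 1.498]
wrist_force: [-2.8, -1.8, 6.2]
grip_width: 0.0002
gripper_force: 3.1
time_s: 14.05
eef_pos: [0.4959, -0.0038, 0.0375]
eef_rot: [-3.14, 0.0, 1.498]
wrist_force: [-7.7, -2.4, 21.6]
grip_width: -0.0002
gripper_force: 10.9
pos [ 0.4959 -0.0038  0.0375] rot [-3.14   0.     1.498] q [-0.01  0.44  2.05 -0.    0.66  0.06] t 14.05 F [-7.7 -2.4 21.6]
rows [ 0.0009  0.0008 -0.125 ] turn -0.0015
rows [-0.1427  0.2011 -0.1251] turn -0.0015
```

```bash
python3 -m jog '[[-1,0,0,-0.06,0],[-1,0,0,-0.13,0],[-1,-0.07,0.1,-0.13,0],[-1,-0.1427,0.2,-0.13,0],[-1,-0.1427,0.2,-0.13,0],[-1,-0.1427,0.2,-0.08,0],[-1,-0.1427,0.2,-0.05,0],[-1,-0.1427,0.2,-0.03,0]]' 40
python3 -m jog '[[-1,0,0,0.012,0],[-1,0,0,0.02,0],[-1,0,0,0.026,0],[-1,0,0,0.03,0],[-1,0,0,0.03,0],[-1,0,0,0.03,0],[-1,0,0,0.03,0],[-1,0,0,0.03,0]]' 40
python3 w.py .553 -.0508 .12 1.5
```

```text
time_s: 15.05
eef_pos: [0.5517, -0.0498, 0.0445]
eef_rot: [-3.139, -0.0, 1.499]
wrist_force: [-4.2, 0.6, 8.3]
grip_width: 0.0003
gripper_force: 4.1
time_s: 16.05
eef_pos: [0.5518, -0.0498, 0.0376]
eef_rot: [-3.139, -0.0, 1.499]
wrist_force: [-9.2, 2.3, 21.9]
grip_width: -0.0002
gripper_force: 11.0
pos [ 0.5518 -0.0498  0.0376] rot [-3.139 -0.     1.499] q [-0.09  0.5   1.92  0.    0.72 -0.02] t 16.05 F [-9.2  2.3 21.9]
rows [-0.0031  0.0035 -0.2748] turn -0.001
```

```bash
python3 w.py .552 -.05 .275 1.5 .715 -.063 .275 1.5 .715 -.063 .21 1.5
python3 -m jog '[[-1,0,0,-0.1,0],[-1,0,0,-0.28,0],[-1,0,0,-0.48,0],[-1,0,0,-0.68,0],[-1,0,0,-0.8,0],[-1,0,0,-0.8,0],[-1,0,0,-0.8,0],[-1,0,0,-0.8,0]]' 40
python3 w.py .715 -.063 .278 1.5 .715 -.063 .21 1.5
python3 - <<'E'
from h import *
im=r.get_image("top"); 
cv2.imwrite("pics/t3.png",cv2.resize(im[100:260,310:480,::-1],None,fx=3.5,fy=3.5,interpolation=2))
for d in r.masks_of("top","lid"): print(round(d["confidence"],2),[np.round(v,1).tolist() for v in rect(d["region"])])
im=r.get_image("side");cv2.imwrite("pics/s3.png",cv2.resize(im[60:240,220:440,::-1],None,fx=3.3,fy=3.3,interpolation=2))
E
```

```text
pos [ 0.5518 -0.0498  0.0376] rot [-3.139 -0.     1.499] q [-0.09  0.5   1.92  0.    0.72 -0.02] t 16.05 F [-9.2  2.3 21.9]
rows [-6.000e-04 -1.300e-03 -7.914e-01] turn -0.001
rows [-0.0048  0.5438 -0.7927] turn -0.001
rows [-0.0048  0.5443 -0.576 ] turn -0.001
time_s: 17.05
eef_pos: [0.5523, -0.0502, 0.2749]
eef_rot: [-3.139, -0.0, 1.499]
wrist_force: [-0.7, 1.1, 0.5]
grip_width: -0.0001
gripper_force: 0.0
pos [ 0.5523 -0.0502  0.2749] rot [-3.139 -0.     1.499] q [-0.09  0.2   1.73  0.    1.21 -0.02] t 17.05 F [-0.7  1.1  0.5]
rows [-0.0036  0.5439 -0.0119] turn -0.0013
rows [-0.0036  0.5445  0.2147] turn -0.0013
0.78 [[334.8, 134.5], [6.8, 35.0], 2.1]
0.7 [[444.5, 208.9], [16.7, 82.7], 5.4]
```

View pics/s3.png

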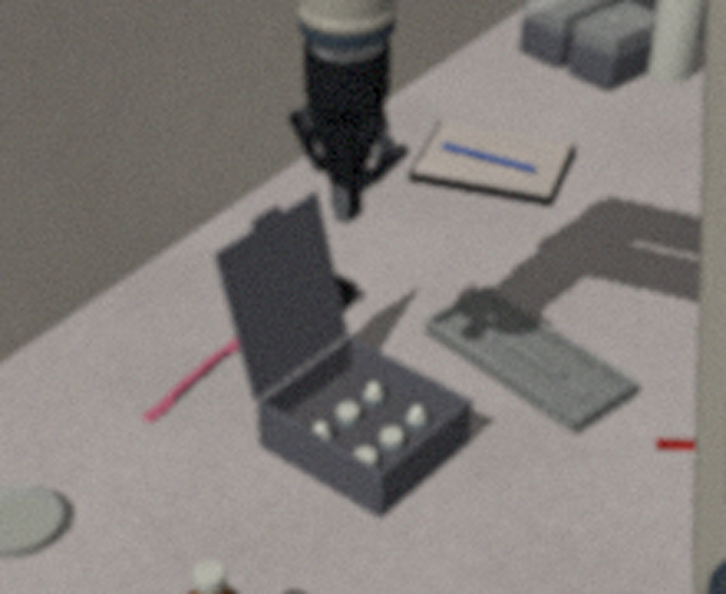

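The side crop shows the lid still leaning back with its tab at about (268,215), the gripper above the case, the stoppers pressed down and the spatula in the tray. Next I cross over the lid and drop in behind it.

```bash
python3 -m jog '[[-1,0,0,-0.06,0],[-1,0,0.13,-0.06,0],[-1,-0.001,0.3,-0.06,0],[-1,-0.002,0.45,-0.06,0],[-1,-0.0036,0.544,-0.06,0],[-1,-0.0036,0.544,0,0],[-1,-0.0036,0.544,0.1,0],[-1,-0.0036,0.544,0.19,0]]' 40
python3 - <<'E'
import numpy as np
H=np.array([.615,-.0552]);u=np.array([np.cos(-.072),np.sin(-.072)])
# tip-corner contact on outer face at radius .15: TCP such that near bottom edge of fingertip (half 14.5mm) clears face
for th in(1.5,1.3,1.1,.9,.7,.5,.3,.15,0):
    rr=.155; a=-rr*np.cos(th)+.006*np.sin(th); z=.0625+rr*np.sin(th)+.006*np.cos(th)
    print(th,"contact x,z",round((H+u*a)[0],3),round((H+u*a)[1],3),round(z,3))
E
python3 w.py .68 -.06 .218 1.5
```

```text
time_s: 18.2
eef_pos: [0.7146, -0.0631, 0.2184]
eef_rot: [-3.14, -0.0, 1.498]
wrist_force: [-0.1, 0.4, 0.3]
grip_width: 0.0003
gripper_force: 0.0
1.5 contact x,z 0.61 -0.055 0.218
1.3 contact x,z 0.579 -0.053 0.213
1.1 contact x,z 0.55 -0.051 0.203
0.9 contact x,z 0.524 -0.049 0.188
0.7 contact x,z 0.501 -0.047 0.167
0.5 contact x,z 0.482 -0.046 0.142
0.3 contact x,z 0.469 -0.045 0.114
0.15 contact x,z 0.463 -0.044 0.092
0 contact x,z 0.46 -0.044 0.068
pos [ 0.7146 -0.0631  0.2184] rot [-3.14  -0.     1.498] q [-0.09  0.51  1.42  0.    1.21 -0.02] t 18.2 F [-0.1  0.4  0.3]
rows [ 0.0019 -0.1156  0.0016] turn -0.0015
```

```bash
python3 -m jog '[[-1,0,-0.04,0,0],[-1,0,-0.08,0,0],[-1,0,-0.12,0,0],[-1,0,-0.16,0,0],[-1,0,-0.2,0,0],[-1,0,-0.24,0,0],[-1,0,-0.28,0,0],[-1,0,-0.3,0,0]]' 40
```

```text
time_s: 19.2
eef_pos: [0.6252, -0.0566, 0.2195]
eef_rot: [-3.141, -0.0, 1.498]
wrist_force: [0.8, 0.4, -0.1]
grip_width: 0.0002
gripper_force: 0.6
```

```bash
python3 -m jog '[[-1,0,-0.05,0.01,0],[-1,0,-0.105,0.022,0],[-1,0,-0.15,0.037,0],[-1,0,-0.2,0.055,0],[-1,0,-0.245,0.08,0],[-1,0,-0.29,0.105,0],[-1,0,-0.33,0.14,0],[-1,0,-0.367,0.175,0]]' 40
python3 - <<'E'
from h import *
im=r.get_image("side");cv2.imwrite("pics/s4.png",cv2.resize(im[60:240,220:440,::-1],None,fx=3.3,fy=3.3,interpolation=2))
E
```

```text
time_s: 20.2
eef_pos: [0.5154, -0.0487, 0.1663]
eef_rot: [-3.141, -0.0, 1.498]
wrist_force: [-0.1, 0.4, 1.1]
grip_width: -0.0001
gripper_force: 0.5
```

View pics/s4.png

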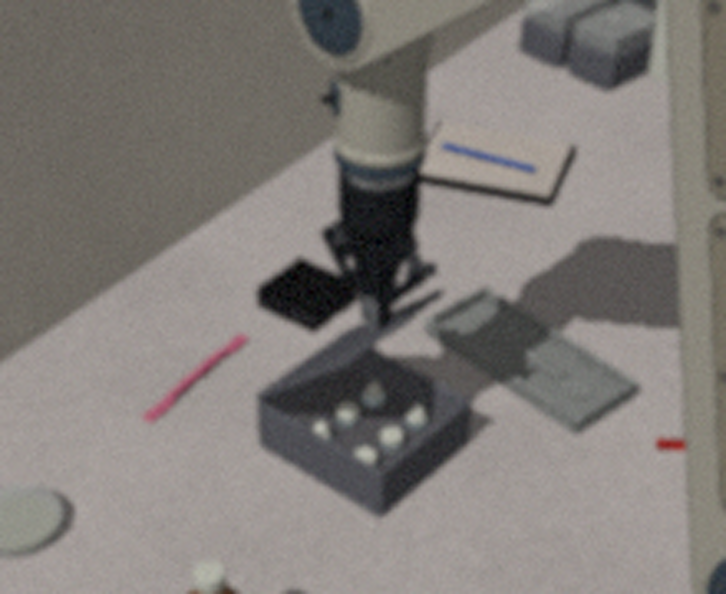

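The side crop shows the lid folding over under the fingertip, at about (378,325), and the stoppers still home. I continue along the arc.

```bash
python3 -m jog '[[-1,0,-0.03,0.04,0],[-1,0,-0.061,0.083,0],[-1,0,-0.083,0.13,0],[-1,0,-0.105,0.177,0],[-1,0,-0.116,0.214,0],[-1,0,-0.126,0.25,0],[-1,0,-0.13,0.285,0],[-1,0,-0.135,0.315,0]]' 40
python3 -m jog '[[-1,0,0,0.005,0],[-1,0,0,0.01,0],[-1,0,0,0.015,0],[-1,0,0,0.02,0],[-1,0,0,0.022,0],[-1,0,0,0.022,0],[-1,0,0,0.022,0],[-1,0,0,0.022,0]]' 40
```

```text
time_s: 21.25
eef_pos: [0.4762, -0.0459, 0.072]
eef_rot: [3.141, -0.0, 1.498]
wrist_force: [0.6, -0.7, 0.5]
grip_width: -0.0
gripper_force: 0.3
time_s: 22.25
eef_pos: [0.4763, -0.0458, 0.0681]
eef_rot: [3.141, 0.0, 1.499]
wrist_force: [-8.1, 0.8, 31.1]
grip_width: -0.0001
gripper_force: 15.6
```

```bash
python3 -m jog '[[-1,0,0,-0.05,0],[-1,0,0,-0.15,0],[-1,0,0,-0.3,0],[-1,0.15,0,-0.45,0],[-1,0.32,0,-0.5,0],[-1,0.5,0,-0.5,0],[-1,0.68,0,-0.5,0],[-1,0.8,0,-0.5,0]]' 40
python3 -m jog '[[-1,0.15,0,0,0],[-1,0.3,0,0,0],[-1,0.3,0,0,0],[-1,0.3,0,0,0],[-1,0.3,0,0,0],[-1,0.3,0,0,0],[-1,0.3,0,0,0],[-1,0.3,0,0,0]]' 40
python3 - <<'E'
from h import *
im=r.get_image("top");a=cv2.resize(im[95:265,230:480,::-1],None,fx=3,fy=3,interpolation=2)
cv2.imwrite("pics/fin.png",a)
E
```

```text
time_s: 23.25
eef_pos: [0.4934, 0.1959, 0.2166]
eef_rot: [3.141, -0.001, 1.5]
wrist_force: [0.6, 0.9, 0.5]
grip_width: -0.0001
gripper_force: 0.0
time_s: 24.25
eef_pos: [0.4999, 0.2831, 0.2161]
eef_rot: [3.142, -0.0, 1.498]
wrist_force: [0.6, -0.2, 0.3]
grip_width: -0.0
gripper_force: 0.0
```

View pics/fin.png

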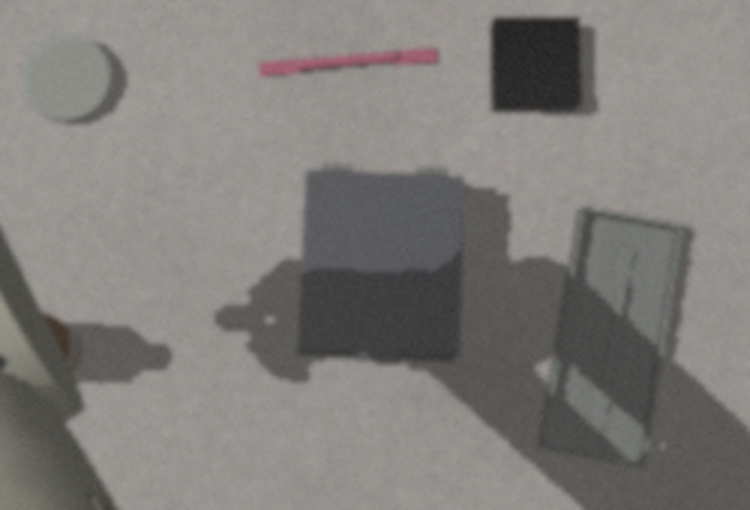

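The final picture shows the lid shut at about (380,265), the spatula inside the tray at about (620,330), and the dish, slide box and bottle still in place.

```bash
python3 -c "
from station import r
print(r.close_job())"
```

```text
the job is handed in; nothing more can be done
None
```

I handed the job in: the steel spatula lies in the tray, all three flat stoppers are pressed home, the lid is shut, and the bottle, dish and slide box stand where they were; the robot took about 24 s of the 67 s allowed.

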